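Pull down the high locker flap with the reach hook

TASK

Take the reach hook from its rest, hook it into the eye of the blue flap on the high locker and swing the flap down gently until it lies fully open, keeping the hand off the locker and not letting the flap drop. Then unhook and lay the reach hook down in both forks of its rest, pointing the same way as before (do not drop it in). Leave the grey locker shut and everything else on the bench where it stands.

Things in the scene. Friction and masses are not known exactly. Their poses are not given: they have to be found in the camera images.
- reach_hook: Pole, 170 g, level in its rest, axis 60 mm above the bench. Origin on its axis, 18 mm behind the balance point; x runs along it to the hook end, z up, y left. Orange flat-sided handle with black bands, 18 mm wide (y), 24 high (z), x = -90 to +60 mm: grip it across its width between x = -40 and +50. A bare 10 mm rod runs on to x = 200, where the red hook finger turns off to the left.
- hook_finger (a point): Middle of the red hook finger: x = 200, y = 18, z = 0 mm in the reach hook's frame, same axes. The finger is round, 7 mm thick, turns off square to the pole's left (+y) in its level plane and ends at y = 40 mm; its last 6 mm bend back a little, to x = 194.
- hook_rest: Rest of the reach hook, fixed: base plate 200 x 75 x 10 mm with two black flared forks 12 mm thick, tips 78 mm high: at x = -70 mm (slot 26 mm, for the handle) and x = +85 mm (slot 20 mm, for the rod). Origin on the bench under the middle of the base; the pole lies home with its origin 60 mm above this one, x axes alike.
- blue_locker: White locker with the BLUE drop-down flap, fixed on the bench: 200 mm wide (y), 140 deep (x), on four tube legs with a gas module in the bay below; the carcass reaches from 192 to 345 mm above the bench. Origin on the bench under its middle; the flap is on its own -x side.
- blue_hinge (a point): Middle of the hinge line at the blue flap's lower edge: at x = -76, y = 0, z = 200 mm in the blue locker's frame (same axes). The hinge line runs along the locker's y.
- blue_eye (a point): Centre of the brass eye on the blue flap: ring of 6 mm wire with a 30 mm hole, on a stem. The hole looks sideways (along y, parallel to the hinge): a finger passes in sideways and can turn in it. It turns with the flap; flap shut, it lies 105 mm above the hinge line and 41 mm in front of it (35 mm from the flap's face, half-way across).
- blue_flap (a joint): Angle of the blue flap, rad: 0 shut (upright), 1.57 fully open (level, towards the robot, the eye beneath it), where it stops. Starts up to 0.15 ajar. Flap 192 wide x 135 high x 12 mm, 350 g, on a slightly stiff hinge: it stays put up to about 0.3; past that its weight carries it down ever faster unless the hook holds it back.
- grey_locker: A second locker of the same build with a GREY flap, eye and hinge like the blue one's. It stays shut. The two lockers may change places. Origin on the bench under its middle, front to its own -x.
- grey_flap (a joint): Opening angle of the grey flap in rad, 0 = shut.
- tray: Stainless instrument tray, 240 x 150 x 22 mm, fixed to the bench; it may change sides with the hook's rest. Origin under its middle.
- laryngoscope: Steel laryngoscope lying in the tray, 200 mm long, 28 mm thick. Origin at its underside.
- syringe: Clear syringe lying in the tray, 130 mm long. Origin at its underside.
- saline: Clear saline bottle, 60 mm across, 165 mm tall, standing. Origin at the centre of its underside.
- gallipot: Small steel bowl, 72 mm across, 42 mm tall. Origin at the centre of its underside.
- tape_roll: Roll of paper tape lying flat, 72 mm across, 25 mm tall. Origin at the centre of its underside.
- rub_bottle: White pump bottle with a blue band, 64 mm across, 193 mm tall, standing. Origin at the centre of its underside.
- ampoule_box: Cardboard ampoule box with a green band, 100 x 65 x 55 mm. Origin at the centre of its underside.

How it is judged:
By the outcome, as a careful person would: the job done as asked, in the order asked, and still so for the second after the job is handed in, with the robot touching nothing.
It also fails if it takes over 54 s, if anything falls off the work surface, if the arm or the gripper's body presses on something with over 40 N, if the wrist force passes 120 N, or if a joint passes its speed limit or range.

ROBOT

A 6-joint arm with a two-finger parallel gripper is mounted at the origin on the work surface. World frame = base frame: x ahead of the robot, y to its left, z up, the work surface at z = 0. Lengths are in mm, angles in rad, forces in N, time in s.
With the tool pointing down it reaches from about 275 to 825 mm from the base axis. Payload 4.9 kg.
Tool frame: the origin (TCP) lies on the centre line of the jaws, within the pads' length; the fingertips stand 19 mm ahead of it and the grasp point (between the pads) is the TCP (ctrl.tcp_to_tips is the distance from the TCP to the fingertips, in mm); x points along the fingers, z is the direction in which the jaws open and shut, and the axes are right-handed (so a half turn about x gives the same grasp; the last joint's range is limited). The gripper opens to 85 mm and grips with 20 to 120 N. Pads are 22 mm wide; open, the fingers measure 114 mm over their backs; the gripper's body (76 mm by 85 mm) begins 54 mm behind the grasp point. The pads swing forward as they close: fully open they stand 13 mm farther back than shut.
Start: joints at [-1.47, 0.326, -0.193, 1.052, 0, 1.437], TCP at [127.968, -534.923, 250.281] pointing down, gripper open.
Joint ranges: [-2.65, 2.65], [-0.97, 1.79], [-1.3, 1.35], [-1.93, 2.1], [-1.47, 1.37], [-3.14, 3.14]. Speed limits (rad/s): [2.57, 2.57, 3.14, 3.14, 3.14, 3.14].

INTERFACE

Orientations are given as [roll, pitch, yaw] about the fixed x, y, z axes, in that order (R = Rz(yaw) Ry(pitch) Rx(roll)).
In Python, from station import ctrl gives the robot as it stands. The module is installed in compiled form; this text tells all that it offers.
- The arm moves only by the tool play_rows, never from a script. Its argument "deltas" is a list of rows, each a list of 5 numbers: the shift along the tool's x, y, z in m, then the turn about the tool's x in rad, then the opening, from -1 (shut) to 1 (fully open). A call has 1 to 20 rows; each row shifts and turns the pose as measured when the row begins, along the tool's axes as they then stand; what a row does not reach is not made up. A row lasts 1/12 s, in which the tool goes at most 41.7 mm and 7.16 degrees, less where a joint would pass 70% of its speed; a pose out of reach is approached as far as the arm can. A call is refused whole if a number of a shift passes 0.0417 or a number of a turn 0.125, either way. A call with a gripper value outside its range is refused whole. The fingers move at their own pace and stop on an object; "force" is the grip in N (left out, the last holds). Time passes only in rows, so rows that do not move let the fingers close. It gives the time, the measured TCP pose, the force and the opening at its end, in the units of the state.
- ctrl.sense(): the state, without advancing time (a new reading comes with each control period).
- ctrl.capture(name): name is "scene" or "side" or "wrist"; returns a dict with "frame" (384x512x3 uint8, blue, green, red), "mtx" (3x3 intrinsics, pixels), "cam_to_world" (4x4, takes a point from camera to world coordinates). Camera axes: x right, y down, z forward; pixel columns grow to the right and rows downward; lengths in mm; the calibration is good to about 2 mm. The wrist camera is an equidistant fisheye: a pixel r from the principal point sees the ray r / f radians off the axis. A picture is of the moment at which its call begins. There is no depth.
- ctrl.hand_in(): hands the job in, once; it reports no verdict.
Trained networks look in a picture, given as the dict that the camera call returned (one of the last four; its "shot" number tells which), for a name from the list of things; names that differ only in an ending like _2 or _b are one class to them, and where a whole thing is asked for, a point or a joint stands for the part that bears it (a point fixed in the world has none). Each returns a list of dicts, best first, with "p" (0 to 1); they miss things now and then, are a little off and sometimes report something else, mostly with a low value. They report only what shows in the picture. A call takes as long as a camera call.
- ctrl.find_in(picture, thing): "xyz" ([x, y, z] in mm, in world coordinates, good to about 4 mm: the middle of the surface that is visible of it).
- ctrl.cut_out(picture, thing): "mask" (384x512 bool, what is visible of it).
The state is a dict: "clock": time; "joint_positions": joint angles; "qvel": joint speeds; "effort": joint torques, N m; "eef_pos": TCP position; "ee_rot": TCP orientation; "ft_force": force on the tool from outside, world axes, zero at the start; "ft_torque": the same for the moment, N m; "width": finger opening in mm.
Only numpy, scipy, OpenCV 4.12 (cv2) and the standard library are available. Lean on these libraries where they do the work, as an engineer would, in place of code of your own. Each camera call takes 0.05 s, during which the arm holds its last target. There are 200 camera calls.

## Working session

There is one attempt and no reset: what is moved stays moved. The work goes in short steps, Python scripts to look and compute and a tool call to move; the robot and the scene stay as the last step left them, time stands still between calls to the robot, and variables do not carry over. Pictures are saved under pics/ and viewed, about 8 in all and at most 12, crops included, and the job is handed in when it is done.

Besides the shell and the picture viewer there is one more tool, called after "Call:" by a JSON object that holds its "op" and its "data". play_rows: Moves the arm, as the interface text tells. Its arguments: {"type":"object","properties":{"deltas":{"type":"array"},"force":{"type":"number"}},"required":["deltas"]}

```bash
mkdir -p pics
python3 - <<'E'
from station import ctrl
import cv2,numpy as np
print(ctrl.sense())
for c in ["scene","side","wrist"]:
    p=ctrl.capture(c); cv2.imwrite(f"pics/a_{c}.png",p["frame"])
    print(c,np.round(p["mtx"],1).tolist(),np.round(p["cam_to_world"],3).tolist())
    for t in ["reach_hook","hook_finger","hook_rest","blue_locker","blue_eye","blue_hinge","blue_flap","grey_locker","grey_flap","tray","saline","gallipot","tape_roll","rub_bottle","ampoule_box"]:
        r=ctrl.find_in(p,t)
        print(t,[(np.round(d["xyz"]).tolist(),round(d["p"],2)) for d in r[:2]])
a=cv2.imread("pics/a_scene.png");b=cv2.imread("pics/a_side.png")
cv2.imwrite("pics/a.png",cv2.resize(np.vstack([a,b]),(400,600)) )
E
```

```text
{'clock': 0.0, 'joint_positions': array([-1.47019697e+00,  3.26915973e-01, -1.93581791e-01,  1.05199546e+00,
        2.62840156e-05,  1.43660705e+00]), 'qvel': array([ 5.43696613e-04,  8.45224485e-04, -1.17630699e-03, -6.93577171e-05,
        9.60049220e-04,  1.32683049e-03]), 'effort': array([ 1.73500724e-03, -4.43407166e+01,  2.62434143e+01,  1.54021103e-02,
        1.89273687e-04,  8.55455141e-06]), 'eef_pos': array([ 127.91970737, -534.35839761,  249.51779508]), 'ee_rot': array([2.99191519, 1.56909922, 1.65590747]), 'ft_force': array([ 0.04545384, -1.08057504, -1.46360108]), 'ft_torque': array([0.0181735 , 0.05465052, 0.04538336]), 'width': 85.55572088062723}
scene [[468.5, 0.0, 252.3], [0.0, 468.5, 191.9], [0.0, 0.0, 1.0]] [[0.984, -0.133, 0.114, 399.987], [-0.174, -0.674, 0.718, -1030.426], [-0.019, -0.726, -0.687, 1151.668], [0.0, 0.0, 0.0, 1.0]]
reach_hook [([398.0, 271.0, 67.0], 0.88)]
hook_finger [([395.0, 273.0, 67.0], 0.93)]
hook_rest [([382.0, 262.0, 13.0], 0.94), ([671.0, 128.0, 291.0], 0.71)]
blue_locker [([738.0, -237.0, 300.0], 0.63)]
blue_eye [([678.0, -189.0, 296.0
[... 1398 characters left out ...]
0.71)]
gallipot [([382.0, 20.0, 31.0], 0.58)]
tape_roll [([470.0, -12.0, 24.0], 0.71), ([435.0, -226.0, 6.0], 0.18)]
rub_bottle [([358.0, 490.0, 99.0], 0.8)]
ampoule_box []
wrist [[297.3, 0.0, 255.9], [0.0, 297.3, 193.6], [0.0, 0.0, 1.0]] [[0.233, -0.928, -0.291, 202.983], [-0.973, -0.222, -0.07, -516.888], [0.001, 0.3, -0.954, 373.305], [0.0, 0.0, 0.0, 1.0]]
reach_hook [([297.0, -337.0, 24.0], 0.73)]
hook_finger []
hook_rest [([311.0, -470.0, 25.0], 0.22)]
blue_locker []
blue_eye []
blue_hinge [([286.0, -288.0, 7.0], 0.51)]
blue_flap []
grey_locker []
grey_flap []
tray [([286.0, -289.0, 4.0], 0.61)]
saline []
gallipot []
tape_roll []
rub_bottle []
ampoule_box [([310.0, -473.0, 24.0], 0.72)]
```

View pics/a_scene.png

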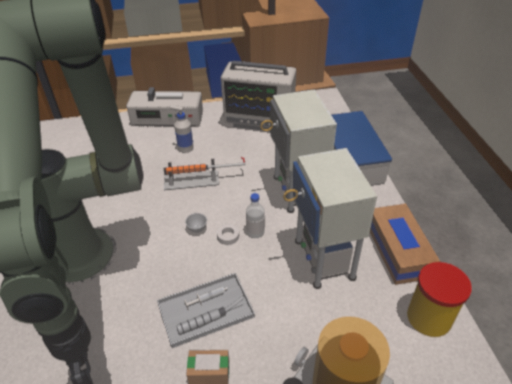

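View pics/a_side.png

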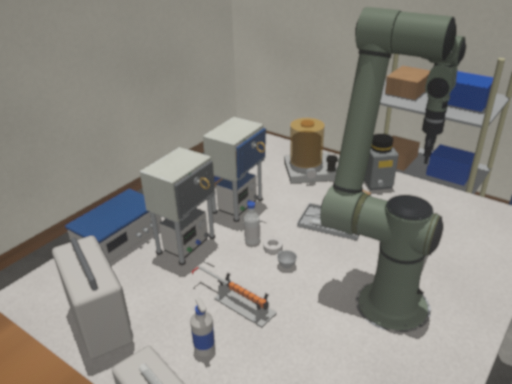

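Scene picture: hook rests at about px (164–243, 160–185), pointing +x with the red finger at (243,160). Blue flap is on the nearer locker, with its eye at (291,195). In the side view, that eye is at about (262,143) and the hook at (195–270, 268–310). Next I'll zoom in.

```bash
cat > h.py <<'E'
import cv2,numpy as np,pickle
from scipy.spatial.transform import Rotation as R
def ray(p,uv):
    K=p["mtx"];T=p["cam_to_world"];a=np.array([(uv[0]-K[0,2])/K[0,0],(uv[1]-K[1,2])/K[1,1]])
    if p.get("name")=="wrist":
        r=np.hypot(*a); d=np.r_[a/r*np.sin(r),np.cos(r)]
    else: d=np.r_[a,1.]
    d=T[:3,:3]@d; return T[:3,3],d/np.linalg.norm(d)
def tri(obs):
    A=np.zeros((3,3));b=np.zeros(3)
    for p,uv in obs:
        o,d=ray(p,uv);M=np.eye(3)-np.outer(d,d);A+=M;b+=M@o
    x=np.linalg.solve(A,b)
    res=[np.linalg.norm(np.cross(x-ray(p,uv)[0],ray(p,uv)[1])) for p,uv in obs]
    return x,np.round(res,1)
def onz(p,uv,z):
    o,d=ray(p,uv);return o+d*(z-o[2])/d[2]
def proj(p,X):
    T=np.linalg.inv(p["cam_to_world"]);x=T[:3,:3]@np.asarray(X,float)+T[:3,3];K=p["mtx"]
    if p.get("name")=="wrist":
        r=np.hypot(x[0],x[1]);th=np.arctan2(r,x[2]);a=x[:2]/max(r,1e-9)*th
    else:a=x[:2]/x[2]
    return a*np.array([K[0,0],K[1,1]])+K[:2,2]
def shoot(ctrl,name,fn=None):
    p=dict(ctrl.capture(name));p["name"]=name
    if fn: pickle.dump(p,open(fn,"wb"));
    return p
def line(m,thr=None):
    ys,xs=np.nonzero(m);c=np.c_[xs,ys];return xs.min(),xs.max(),ys.min(),ys.max(),len(xs),c.mean(0).round(1)
E
python3 - <<'E'
from station import ctrl
from h import *
P={}
for c in ["scene","side"]:
    p=shoot(ctrl,c,f"{c}0.pkl");P[c]=p
    for t in ["reach_hook","hook_rest","blue_locker","blue_flap","blue_eye"]:
        for d in ctrl.cut_out(p,t)[:1]: print(c,t,round(d["p"],2),line(d["mask"]))
def crop(p,x,y,w,h,s=4): return cv2.resize(p["frame"][y:y+h,x:x+w],None,fx=s,fy=s,interpolation=cv2.INTER_CUBIC)
a=np.hstack([crop(P["scene"],155,142,100,50),crop(P["side"],185,258,100,62)[:200]*0+crop(P["scene"],270,145,100,50)])
b=np.hstack([crop(P["side"],185,255,100,70),crop(P["side"],195,110,100,70)])
c=np.vstack([a,b]);cv2.imwrite("pics/b.png",c);print(c.shape)
E
```

```text
scene reach_hook 0.56 (np.int64(164), np.int64(245), np.int64(158), np.int64(173), 383, array([196.3, 167.2]))
scene hook_rest 0.83 (np.int64(164), np.int64(218), np.int64(160), np.int64(189), 870, array([190.8, 179. ]))
scene blue_locker 0.94 (np.int64(284), np.int64(376), np.int64(148), np.int64(288), 8471, array([331.7, 211.1]))
scene blue_flap 0.89 (np.int64(283), np.int64(321), np.int64(162), np.int64(243), 1247, array([305.1, 202.3]))
scene blue_eye 0.66 (np.int64(284), np.int64(320), np.int64(161), np.int64(243), 1246, array([305.4, 201.9]))
side reach_hook 0.82 (np.int64(193), np.int64(268), np.int64(266), np.int64(309), 616, array([237.7, 288.4]))
side hook_rest 0.7 (np.int64(263), np.int64(282), np.int64(237), np.int64(253), 286, array([272.5, 244.8]))
side blue_locker 0.7 (np.int64(264), np.int64(281), np.int64(237), np.int64(253), 252, array([272.3, 244.7]))
side blue_flap 0.67 (np.int64(236), np.int64(265), np.int64(128), np.int64(176), 905, array([251. , 151.6]))
side blue_eye 0.74 (np.int64(306), np.int64(318), np.int64(212), np.int64(216), 46, array([312.4, 213.9]))
(480, 800, 3)
```

View pics/b.png

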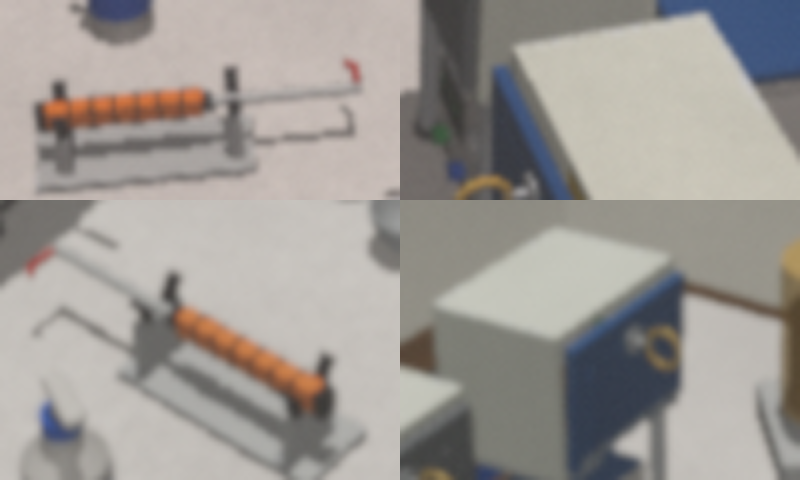

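Crops show: handle axis ends at scene (165,170.5) and (207.5,167.5), rod end (244.5,164.5), finger tip (242.5,158). In the side view those are (264.5,303), (230,285), (199,267.5) and (192.5,272). The eye centre in the side view is about (260.5,147). Triangulating.

Run:
```python
from h import *
S=pickle.load(open("scene0.pkl","rb"));D=pickle.load(open("side0.pkl","rb"))
for n,a,b in [("rear",(165,170.5),(264.5,303.3)),("front",(207.5,167.5),(230,285)),("corner",(244.5,164.7),(198.8,267.5)),("tip",(242.5,157.8),(192.5,272)),
 ("FL",(298.8,157),(233.8,144.5)),("BL",(347.5,148),(203.8,135.5)),("eye",(291,195),(260.5,147))]:
    x,r=tri([(S,a),(D,b)]);print(n,x.round(1),r)
print("z345 side FL,FR,BL,BR",[onz(D,u,345).round(0)[:2] for u in [(233.8,144.5),(262.5,125.5),(203.8,135.5),(233.8,117)]])
for n,a,b in [("rear",(165,170.5),(264.5,303.3)),("front",(207.5,167.5),(230,285)),("corner",(244.5,164.7),(198.8,267.5)),("tip",(242.5,157.8),(192.5,272))]:
    print(n,onz(S,a,60).round(),onz(D,b,60).round())
c=cv2.resize(S["frame"][140:270,265:385],None,fx=5,fy=5,interpolation=cv2.INTER_CUBIC);cv2.imwrite("pics/c.png",c[:600])
```

```text
rear [296.2 281.9  60.5] [2.6 2.6]
front [443.6 273.4  53.4] [2.3 2.3]
corner [580.4 266.1  52.3] [0.6 0.6]
tip [578.2 299.4  57.9] [0.1 0.1]
FL [682.8 -72.1 340.9] [0.5 0.5]
BL [821.5 -65.4 343.5] [2.2 2.2]
eye [ 638.4 -172.9  300.5] [0.5 0.5]
z345 side FL,FR,BL,BR [array([677., -65.]), array([ 685., -253.]), array([816., -61.]), array([ 827., -255.])]
rear [294. 281.  60.] [299. 282.  60.]
front [445. 267.  60.] [436. 279.  60.]
corner [579. 257.  60.] [575. 272.  60.]
tip [578. 297.  60.] [577. 301.  60.]
```

View pics/c.png

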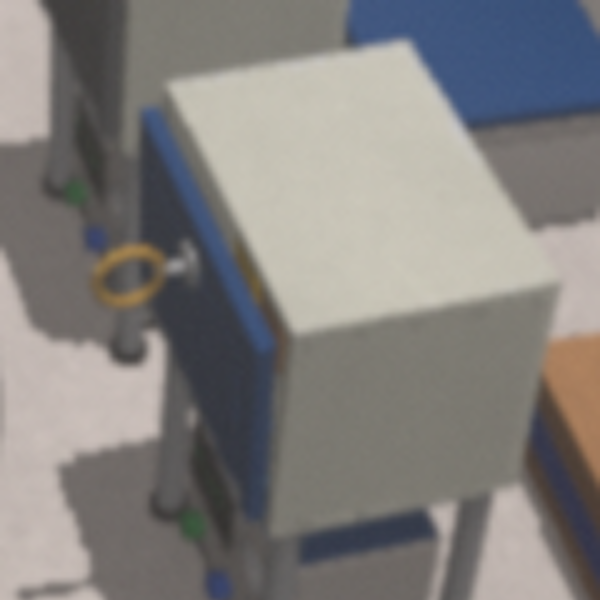

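```bash
cat >> h.py <<'E'
from scipy.optimize import least_squares
def tgt(s,xy,z,jaw):
    """world target (mm) + jaw direction (tool z, mod pi) -> total tool shift (m, in tool frame after turn AND before) and turn"""
    Rm=R.from_euler("xyz",s["ee_rot"]).as_matrix();d=np.r_[xy,z]-s["eef_pos"]
    y=Rm[:,2];cur=np.arctan2(y[1],y[0]);t=np.arctan2(jaw[1],jaw[0]);dy=(t-cur+np.pi/2)%np.pi-np.pi/2
    turn=dy*np.sign(Rm[2,0])
    return (Rm.T@d/1000).round(4),round(turn,4)
E
python3 - <<'E'
from h import *
from station import ctrl
S=pickle.load(open("scene0.pkl","rb"));D=pickle.load(open("side0.pkl","rb"))
top=345
C={"FL":(-70,100),"FR":(-70,-100),"BL":(70,100),"BR":(70,-100)}
ob=[(S,"FL",(298.4,156.6)),(S,"BL",(347,148.2)),(S,"FR",(324.4,207)),(S,"BR",(376.4,197.4)),(D,"FL",(233.8,144.5)),(D,"FR",(262.5,125.5)),(D,"BL",(203.8,135.5)),(D,"BR",(233.8,117))]
def W(v,xy,z):
    c,s=np.cos(v[2]),np.sin(v[2]);return np.array([v[0]+c*xy[0]-s*xy[1],v[1]+s*xy[0]+c*xy[1],z])
f=least_squares(lambda v:np.ravel([proj(p,W(v,C[k],top))-u for p,k,u in ob]),[750,-165,.04]);print("locker",f.x,f.fun.round(1))
Q={"r":(-90,0),"f":(60,0),"c":(200,0),"t":(195,39)}
op=[(S,"r",(165,170.5)),(S,"f",(207.5,167.5)),(S,"c",(244.5,164.7)),(S,"t",(242.5,157.8)),(D,"r",(264.5,303.3)),(D,"f",(230,285)),(D,"c",(198.8,267.5)),(D,"t",(192.5,272))]
g=least_squares(lambda v:np.ravel([proj(p,W(v,Q[k],v[3]))-u for p,k,u in op]),[386,276,-.05,60]);print("pole",g.x,g.fun.round(1))
s=ctrl.sense();print(R.from_euler("xyz",s["ee_rot"]).as_matrix().round(3).tolist())
yaw=g.x[2];xy=W(g.x,(35,0),0)[:2];print("grasp",xy,tgt(s,xy,170,(-np.sin(yaw),np.cos(yaw))))
E
```

```text
locker [ 7.57272616e+02 -1.67948248e+02  6.04384644e-02] [-0.1 -0.5 -0.3 -0.3 -1.  -0.4  0.9 -0.9  0.2 -1.   1.2 -2.3 -0.7 -0.6
  0.2 -1.1]
pole [ 3.83135014e+02  2.76723512e+02 -6.97587583e-02  5.60077256e+01] [ 0.   0.5 -0.7  0.   0.8 -0.4  0.5 -0.1  1.4  2.  -0.4 -1.   0.2 -1.5
 -0.9  0.7]
[[-0.0, 0.973, 0.233], [-0.0, 0.233, -0.973], [-1.0, -0.0, 0.0]]
grasp [418.04988856 274.28393529] (array([ 0.0803,  0.4704, -0.7195]), np.float64(0.3046))
```

Call:
{"op": "play_rows", "data": {"deltas": [[0,0,0,0.1015,1],[0,0,0,0.1015,1],[0,0,0,0.1015,1],[0,0.0243,-0.0254,0,1],[0,0.0243,-0.0254,0,1],[0,0.0243,-0.0254,0,1],[0,0.0243,-0.0254,0,1],[0,0.0243,-0.0254,0,1],[0,0.0243,-0.0254,0,1],[0,0.0243,-0.0254,0,1],[0,0.0243,-0.0254,0,1],[0,0.0243,-0.0254,0,1],[0,0.0243,-0.0254,0,1],[0,0.0243,-0.0254,0,1],[0,0.0243,-0.0254,0,1]]}}

```text
clock: 4.25
eef_pos: [454.4, -252.1, 250.0]
ee_rot: [0.295, 1.564, -1.377]
ft_force: [0.7, -0.8, -0.4]
width: 85.4
```

Call:
{"op": "play_rows", "data": {"deltas": [[0,-0.004,-0.0372,0,1],[0,-0.004,-0.0372,0,1],[0,-0.004,-0.0372,0,1],[0,-0.004,-0.0372,0,1],[0,-0.004,-0.0372,0,1],[0,-0.004,-0.0372,0,1],[0,-0.004,-0.0372,0,1],[0,-0.004,-0.0372,0,1],[0,-0.004,-0.0372,0,1],[0,-0.004,-0.0372,0,1],[0,-0.004,-0.0372,0,1],[0,-0.004,-0.0372,0,1],[0,-0.004,-0.0372,0,1],[0,-0.004,-0.0372,0,1]]}}

```text
clock: 5.42
eef_pos: [433.2, 147.7, 259.0]
ee_rot: [3.065, 1.46, 1.593]
ft_force: [-0.6, 0.1, 0.0]
width: 85.4
```

Run:
```python
from h import *
from station import ctrl
p=shoot(ctrl,"wrist","w1.pkl");s=ctrl.sense();print(s["clock"],s["eef_pos"],s["ee_rot"],tgt(s,(418,274.3),170,(.0697,.9976)))
cv2.imwrite("pics/d.png",p["frame"])
```

```text
5.4667 [432.60486843 149.56556448 259.67653101] [3.06378616 1.45763222 1.59443456] (array([ 0.1032, -0.0027, -0.1147]), np.float64(0.1717))
```

View pics/d.png

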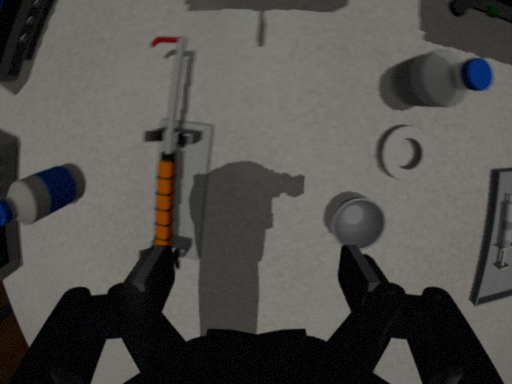

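Wrist view: orange handle at (160,160–245), fork at (170,135), red finger at (165,42). The tool is lagging and has tilted about 0.1 rad, so I'll check how it settles.

Call:
{"op": "play_rows", "data": {"deltas": [[0,0,0,0,1],[0,0,0,0,1]]}}

```text
clock: 5.63
eef_pos: [432.6, 150.1, 260.0]
ee_rot: [3.054, 1.458, 1.587]
ft_force: [0.2, -0.6, 0.0]
width: 85.5
```

Run:
```python
from h import *
from station import ctrl
s=ctrl.sense();print(s["clock"],s["eef_pos"],s["joint_positions"].round(3),s["qvel"].round(3));print(R.from_euler("xyz",s["ee_rot"]).as_matrix().round(3).tolist())
```

```text
5.6333 [432.55537535 150.08120199 260.02336786] [ 0.102  0.131 -0.427  1.003  0.112  3.141] [ 0.003 -0.001  0.001 -0.005 -0.01   0.001]
[[-0.002, 0.995, 0.103], [0.112, 0.102, -0.988], [-0.994, 0.01, -0.112]]
```

Joint 6 reached its range limit and the IK tilted the tool. I'll unwind it to the other limit, use that limit to tilt back the opposite way, then grasp with the half-turned tool.

Call:
{"op": "play_rows", "data": {"deltas": [[0,0,0,-0.125,1],[0,0,0,-0.125,1],[0,0,0,-0.125,1],[0,0,0,-0.125,1],[0,0,0,-0.125,1],[0,0,0,-0.125,1],[0,0,0,-0.125,1],[0,0,0,-0.125,1],[0,0,0,-0.125,1],[0,0,0,-0.125,1],[0,0,0,-0.125,1],[0,0,0,-0.125,1],[0,0,0,-0.125,1],[0,0,0,-0.125,1],[0,0,0,-0.125,1],[0,0,0,-0.125,1],[0,0,0,-0.125,1],[0,0,0,-0.125,1],[0,0,0,-0.125,1],[0,0,0,-0.125,1]]}}

```text
clock: 7.3
eef_pos: [437.5, 133.8, 256.6]
ee_rot: [0.529, 1.471, 1.565]
ft_force: [-0.2, -0.3, -0.4]
width: 85.5
```

Run:
```python
from h import *
from station import ctrl
s=ctrl.sense();print(s["clock"],s["eef_pos"],s["joint_positions"].round(3),s["qvel"].round(3));print(R.from_euler("xyz",s["ee_rot"]).as_matrix().round(3).tolist())
```

```text
7.3 [437.49454271 133.77531833 256.64180941] [ 0.072  0.135 -0.43   0.998  0.1    0.607] [-1.900e-02  2.000e-03 -1.000e-03 -4.000e-03 -8.000e-03 -1.503e+00]
[[0.001, -0.861, 0.509], [0.1, 0.507, 0.856], [-0.995, 0.05, 0.086]]
```

Call:
{"op": "play_rows", "data": {"deltas": [[0,0,0,-0.125,1],[0,0,0,-0.125,1],[0,0,0,-0.125,1],[0,0,0,-0.125,1],[0,0,0,-0.125,1],[0,0,0,-0.125,1],[0,0,0,-0.125,1],[0,0,0,-0.125,1],[0,0,0,-0.125,1],[0,0,0,-0.125,1],[0,0,0,-0.125,1],[0,0,0,-0.125,1],[0,0,0,-0.125,1],[0,0,0,-0.125,1],[0,0,0,-0.125,1],[0,0,0,-0.125,1],[0,0,0,-0.125,1],[0,0,0,-0.125,1],[0,0,0,-0.125,1],[0,0,0,-0.125,1]]}}

```text
clock: 8.97
eef_pos: [442.1, 116.2, 252.9]
ee_rot: [-1.986, 1.483, 1.55]
ft_force: [0.5, -0.3, 0.2]
width: 85.6
```

Call:
{"op": "play_rows", "data": {"deltas": [[0,0,0,-0.125,1],[0,0,0,-0.125,1],[0,0,0,-0.125,1],[0,0,0,-0.125,1],[0,0,0,-0.125,1],[0,0,0,-0.125,1],[0,0,0,-0.125,1],[0,0,0,-0.125,1],[0,0,0,-0.125,1],[0,0,0,-0.125,1],[0,0,0,-0.1,1]]}}

```text
clock: 9.88
eef_pos: [441.8, 140.2, 250.8]
ee_rot: [2.846, 1.52, 1.391]
ft_force: [0.4, 0.2, -0.4]
width: 85.7
```

```bash
cat > st.py <<'E'
from h import *
from station import ctrl
s=ctrl.sense();print(s["clock"],s["eef_pos"].round(1),s["joint_positions"].round(3),s["qvel"].round(2)[5],s["ft_force"].round(1),round(s["width"],1));print(R.from_euler("xyz",s["ee_rot"]).as_matrix().round(3).tolist())
E
python3 st.py
```

```text
9.8833 [441.8 140.2 250.8] [ 0.118  0.151 -0.424  0.981  0.048 -3.139] -0.04 [ 0.4  0.2 -0.4] 85.7
[[0.009, 0.993, 0.116], [0.05, 0.115, -0.992], [-0.999, 0.015, -0.048]]
```

Call:
{"op": "play_rows", "data": {"deltas": [[0,0,0.03,0,1],[0,0,0.03,0,1],[0,0,0,0,1]]}}

```text
clock: 10.13
eef_pos: [445.2, 115.5, 247.9]
ee_rot: [2.528, 1.545, 1.037]
ft_force: [0.4, -0.6, -0.1]
width: 85.4
```

```bash
python3 st.py
```

```text
10.1333 [445.2 115.5 247.9] [ 0.08   0.149 -0.434  0.973  0.021 -3.141] -0.0 [ 0.4 -0.6 -0.1] 85.4
[[0.013, 0.997, 0.079], [0.022, 0.079, -0.997], [-1.0, 0.015, -0.021]]
```

Call:
{"op": "play_rows", "data": {"deltas": [[0,0,0.025,0,1],[0,0,0.025,0,1],[0,0,0,0.125,1],[0,0,0,0.125,1],[0,0,0,0.125,1],[0,0,0,0.125,1],[0,0,0,0.125,1],[0,0,0,0.125,1],[0,0,0,0.125,1],[0,0,0,0.125,1],[0,0,0,0.125,1],[0,0,0,0.125,1],[0,0,0,0.125,1],[0,0,0,0.125,1],[0,0,0,0.125,1],[0,0,0,0.125,1],[0,0,0,0.125,1],[0,0,0,0.125,1],[0,0,0,0.125,1],[0,0,0,0.125,1]]}}

```text
clock: 11.8
eef_pos: [449.7, 62.5, 246.7]
ee_rot: [2.97, 1.552, -0.817]
ft_force: [-0.3, -0.1, 0.1]
width: 84.8
```

Call:
{"op": "play_rows", "data": {"deltas": [[0,0,0,0.125,1],[0,0,0,0.125,1],[0,0,0,0.125,1],[0,0,0,0.125,1],[0,0,0,0.125,1],[0,0,0,0.125,1],[0,0,0,0.125,1],[0,0,0,0.04,1]]}}

```text
clock: 12.47
eef_pos: [450.2, 50.2, 246.7]
ee_rot: [-2.571, 1.548, -0.998]
ft_force: [0.0, -0.3, -0.5]
width: 85.2
```

```bash
python3 st.py; python3 -c "
from h import *
from station import ctrl
print(tgt(ctrl.sense(),(418,274.3),190,(.0697,.9976)))"
```

```text
12.4667 [450.2  50.2 246.7] [-0.04   0.141 -0.446  0.97  -0.019 -0.043] 0.47 [ 0.  -0.3 -0.5] 85.2
[[0.012, -1.0, -0.002], [-0.019, -0.003, 1.0], [-1.0, -0.012, -0.019]]
(array([0.0519, 0.0323, 0.2252]), np.float64(0.0722))
```

Call:
{"op": "play_rows", "data": {"deltas": [[0,0,0,0.072,1],[0.0065,0.006,0.0285,0,1],[0.0065,0.006,0.0285,0,1],[0.0065,0.006,0.0285,0,1],[0.0065,0.006,0.0285,0,1],[0.0065,0.006,0.0285,0,1],[0.0065,0.006,0.0285,0,1],[0.0065,0.006,0.0285,0,1],[0.0065,0.006,0.0285,0,1],[0,0,0,0,1]]}}

```text
clock: 13.3
eef_pos: [430.5, 273.4, 187.5]
ee_rot: [-2.416, 1.538, -0.959]
ft_force: [-0.4, -0.0, -0.6]
width: 85.4
```

```bash
python3 st.py
python3 - <<'E'
from h import *
from station import ctrl
p=shoot(ctrl,"wrist","w2.pkl")
print(tgt(ctrl.sense(),(418,274.3),60,(.0697,.9976)))
im=p["frame"].copy();cv2.imwrite("pics/e.png",im)
v=np.array([383.1,276.7,-.07])
for k in [(-90,0),(60,0),(35,0),(200,0)]:
    c,q=np.cos(v[2]),np.sin(v[2]);X=(v[0]+c*k[0]-q*k[1],v[1]+q*k[0]+c*k[1],60);print(k,proj(p,X).round(1))
E
```

```text
13.3 [430.5 273.4 187.5] [ 0.439  0.305 -0.395  0.865 -0.032  0.553] -0.03 [-0.4 -0.  -0.6] 85.4
[[0.019, -0.993, 0.114], [-0.026, 0.113, 0.993], [-0.999, -0.021, -0.024]]
(array([0.1275, 0.0158, 0.0046]), np.float64(-0.0451))
(-90, 0) [252.1  28. ]
(60, 0) [259.8 201.2]
(35, 0) [258.6 174.1]
(200, 0) [264.6 319.4]
```

View pics/e.png

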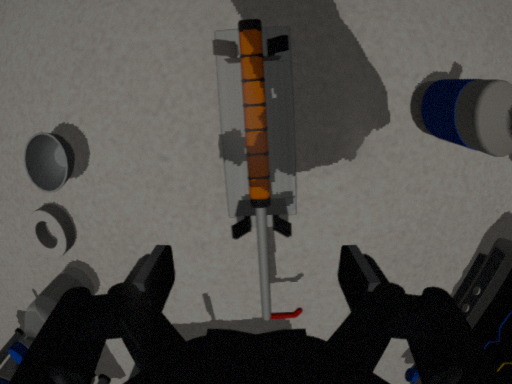

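Wrist view: the handle runs (250,21)→(261,205), the rod end is at (266,318) and the finger tip at (300,312). That is close to the projected model; I'll refine it with all three views.

Run:
```python
from h import *
from station import ctrl
S=pickle.load(open("scene0.pkl","rb"));D=pickle.load(open("side0.pkl","rb"));w=pickle.load(open("w2.pkl","rb"))
def W(v,xy,z):
    c,s=np.cos(v[2]),np.sin(v[2]);return np.array([v[0]+c*xy[0]-s*xy[1],v[1]+s*xy[0]+c*xy[1],z])
Q={"r":(-90,0,6),"f":(60,0,6),"c":(200,0,0),"t":(195,39,0)}
op=[(S,"r",(165,170.5)),(S,"f",(207.5,167.5)),(S,"c",(244.5,164.7)),(S,"t",(242.5,157.8)),(D,"r",(264.5,303.3)),(D,"f",(230,285)),(D,"c",(198.8,267.5)),(D,"t",(192.5,272))]
ow=[(w,"r",(249.5,22)),(w,"f",(261,205)),(w,"c",(266.5,317)),(w,"t",(299,312))]
for nm,o in [("all",op+ow),("wrist",ow)]:
    g=least_squares(lambda v:np.ravel([proj(p,W(v,Q[k][:2],v[3]+Q[k][2]))-u for p,k,u in o]),[386,276,-.05,60]);print(nm,g.x.round(3),g.fun.round(1))
s=ctrl.sense()
v=g.x
for q in (-.05,-.07): print(tgt(s,W(v,(35,0),0)[:2],60,(-np.sin(v[2]),np.cos(v[2]))))
```

```text
all [ 3.81650e+02  2.76349e+02 -6.20000e-02  5.80460e+01] [-0.7 -1.  -1.3 -1.7  0.4 -1.  -0.  -0.7  2.   0.1 -0.2 -2.7  0.2 -1.7
 -0.8  0.6  0.9  3.3 -1.3 -3.7 -1.   0.3  1.7  0.4]
wrist [ 3.80902e+02  2.76354e+02 -6.10000e-02  6.07150e+01] [ 0.5  1.7 -1.4 -3.5 -0.9  1.4  2.   1.5]
(array([0.1274, 0.0179, 0.0042]), np.float64(-0.0535))
(array([0.1274, 0.0179, 0.0042]), np.float64(-0.0535))
```

Call:
{"op": "play_rows", "data": {"deltas": [[0,0.008,0.002,-0.027,1],[0,0.008,0.002,-0.027,1],[0.02,0.001,0,0,1],[0.02,0,0,0,1],[0.02,0,0,0,1],[0.02,0,0,0,1],[0.015,0,0,0,1],[0,0,0,0,1]]}}

```text
clock: 14.02
eef_pos: [416.4, 266.1, 93.3]
ee_rot: [-2.382, 1.533, -0.874]
ft_force: [0.1, -0.1, -0.3]
width: 85.4
```

```bash
python3 st.py
python3 - <<'E'
from h import *
from station import ctrl
print(tgt(ctrl.sense(),(416,274.2),60,(.061,.998)))
E
```

```text
14.0167 [416.4 266.1  93.3] [ 0.44   0.393 -0.553  0.616 -0.036  0.503] -0.01 [ 0.1 -0.1 -0.3] 85.4
[[0.024, -0.998, 0.063], [-0.029, 0.063, 0.998], [-0.999, -0.026, -0.027]]
(array([0.0331, 0.0018, 0.009 ]), np.float64(-0.0023))
```

Call:
{"op": "play_rows", "data": {"deltas": [[0.01,0.001,0.005,0,1],[0.01,0.001,0.005,0,1],[0.014,0,0.003,0,1],[0,0,0,0,1]]}}

```text
clock: 14.35
eef_pos: [417.2, 277.6, 59.6]
ee_rot: [-2.294, 1.532, -0.789]
ft_force: [-0.6, 0.6, -0.7]
width: 85.3
```

```bash
python3 st.py
python3 - <<'E'
from h import *
from station import ctrl
print(tgt(ctrl.sense(),(416,274.2),60,(.061,.998)))
E
```

```text
14.35 [417.2 277.6  59.6] [ 0.461  0.453 -0.568  0.537 -0.037  0.526] -0.0 [-0.6  0.6 -0.7] 85.3
[[0.027, -0.997, 0.066], [-0.027, 0.065, 0.997], [-0.999, -0.029, -0.026]]
(array([-0.0004,  0.001 , -0.0035]), np.float64(-0.0051))
```

Call:
{"op": "play_rows", "data": {"deltas": [[0,0,-0.0035,0,0],[0,0,0,0,-0.4],[0,0,0,0,-1],[0,0,0,0,-1],[0,0,0,0,-1],[0,0,0,0,-1],[0,0,0,0,-1],[0,0,0,0,-1]], "force": 20}}

```text
clock: 15.02
eef_pos: [418.6, 274.9, 62.8]
ee_rot: [-2.191, 1.53, -0.685]
ft_force: [-0.1, 0.6, -2.1]
width: 17.6
```

```bash
python3 st.py
```

```text
15.0167 [418.6 274.9  62.8] [ 0.455  0.445 -0.572  0.538 -0.037  0.519] 0.0 [-0.1  0.6 -2.1] 17.6
[[0.031, -0.997, 0.065], [-0.026, 0.064, 0.998], [-0.999, -0.033, -0.024]]
```

Call:
{"op": "play_rows", "data": {"deltas": [[0,0,0,0,-1],[0,0,0,0,-1],[-0.006,0,0,0,-1],[-0.01,0,0,0,-1],[-0.015,0,0,0,-1],[-0.02,0,0,0,-1],[-0.025,0,0,0,-1],[-0.025,0,0,0,-1],[-0.025,0.003,0,0,-1],[-0.025,0.003,0,0,-1],[-0.025,0.003,0,0,-1],[-0.025,0.003,0,0,-1],[-0.025,0.003,0,0,-1],[-0.02,0.003,0,0,-1],[-0.01,0.003,0,0,-1],[0,0,0,0,-1]], "force": 110}}

```text
clock: 16.35
eef_pos: [384.2, 281.4, 340.3]
ee_rot: [-2.175, 1.531, -0.67]
ft_force: [0.3, -0.3, -1.2]
width: 16.3
```

```bash
python3 st.py
```

```text
16.35 [384.2 281.4 340.3] [ 0.499  0.132 -0.215  1.208 -0.037  0.564] -0.0 [ 0.3 -0.3 -1.2] 16.3
[[0.032, -0.997, 0.065], [-0.025, 0.065, 0.998], [-0.999, -0.033, -0.023]]
```

Call:
{"op": "play_rows", "data": {"deltas": [[0,0,-0.01,-0.04,-1],[0,0,-0.02,-0.04,-1],[0,0,-0.03,-0.04,-1],[0.003,0,-0.036,0,-1],[0.003,0,-0.036,0,-1],[0.003,0,-0.036,0,-1],[0.003,0,-0.036,0,-1],[0.003,0,-0.036,0,-1],[0.003,0,-0.036,0,-1],[0.003,0,-0.036,0,-1],[0.003,0,-0.036,0,-1],[0.003,0,-0.036,0,-1],[0.003,0,-0.036,0,-1],[0.003,0,-0.036,0,-1],[0.003,0,-0.036,0,-1],[0,0,-0.036,0,-1],[0,0,-0.02,0,-1],[0,0,0,0,-1]]}}

```text
clock: 17.85
eef_pos: [409.9, -289.7, 312.0]
ee_rot: [-2.211, 1.534, -0.572]
ft_force: [-0.2, -0.4, -1.8]
width: 15.9
```

```bash
python3 st.py;  python3 - <<'E'
from h import *
from station import ctrl
p=shoot(ctrl,"scene","s2.pkl");q=shoot(ctrl,"side","d2.pkl")
a=cv2.resize(p["frame"][140:260,210:350],None,fx=4,fy=4,interpolation=cv2.INTER_CUBIC)
b=cv2.resize(q["frame"][100:220,230:350],None,fx=4,fy=4,interpolation=cv2.INTER_CUBIC)
c=np.hstack([a,b])[:, :];c=cv2.resize(c,(800,int(c.shape[0]*800/c.shape[1])));cv2.imwrite("pics/f.png",c);print(c.shape)
E
```

```text
17.85 [ 409.9 -289.7  312. ] [-0.766  0.174 -0.237  1.124  0.007 -0.834] 0.01 [-0.2 -0.4 -1.8] 15.9
[[0.031, -0.997, -0.067], [-0.02, -0.068, 0.997], [-0.999, -0.03, -0.022]]
(369, 800, 3)
```

View pics/f.png

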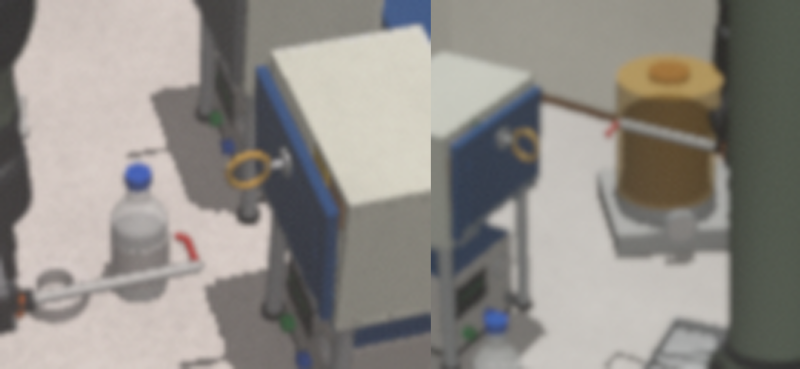

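Scene crop: rod end at (275,226), finger tip at (269,217), eye at (290.6,194.9). In the side view: rod end (291.8,140), finger tip (287.3,143.2), eye (260.3,147.1). All clear of the locker.

Run:
```python
from h import *
from station import ctrl
S=pickle.load(open("s2.pkl","rb"));D=pickle.load(open("d2.pkl","rb"))
X={}
for n,a,b in [("corner",(275,226.1),(291.8,140)),("tip",(269.1,217.3),(287.3,143.2)),("eye",(290.6,194.9),(260.3,147.1))]:
    X[n],r=tri([(S,a),(D,b)]);print(n,X[n].round(1),r)
s=ctrl.sense();R0=R.from_euler("xyz",s["ee_rot"]).as_matrix()
print("corner in tool",R0.T@(X["corner"]-s["eef_pos"]))
yaw=np.arctan2(-R0[1,1],-R0[0,1]);print("pole yaw",yaw)
fin=s["eef_pos"]+R0@np.array([0,-162.4,18]);fin[2]=s["eef_pos"][2]-2.8;print("finger model",fin,"-> shift tool",R0.T@(X["eye"]-fin))
```

```text
corner [ 570.9 -278.7  305.7] [2.9 2.9]
tip [ 565.7 -245.   305.9] [0.4 0.4]
eye [ 637.9 -171.8  300.4] [0.1 0.1]
corner in tool [  11.01464117 -161.13504969   -3.49970786]
pole yaw 0.07043823860247223
finger model [ 570.29933321 -256.97570546  309.11141845] -> shift tool [  9.28518366 -73.19025684  80.4244334 ]
```

Call:
{"op": "play_rows", "data": {"deltas": [[0.001,-0.012,0.006,0,-1],[0.001,-0.016,0.008,0,-1],[0.001,-0.016,0.008,0,-1],[0.001,-0.015,0.008,0,-1],[0.001,-0.012,0.004,0,-1],[0,0,0,0,-1]]}}

```text
clock: 18.45
eef_pos: [477.9, -237.6, 307.3]
ee_rot: [-2.064, 1.542, -0.419]
ft_force: [-0.9, 0.2, -1.3]
width: 16.3
```

```bash
cat > eye.py <<'E'
from h import *
from station import ctrl
import sys
s=ctrl.sense();R0=R.from_euler("xyz",s["ee_rot"]).as_matrix()
print(s["clock"],s["eef_pos"].round(1),s["ft_force"].round(1),R0[:,0].round(3),"yaw",np.arctan2(-R0[1,1],-R0[0,1]).round(3))
fin=s["eef_pos"]+R0@np.array([0,-162.4,18]);fin[2]=s["eef_pos"][2]-2.8
# averaged with the two-view measurement offset
eye=np.array([638.,-171.8,303.5])
print("finger",fin.round(1),"to eye (tool mm)",(R0.T@(eye-fin)).round(1))
if len(sys.argv)>1:
    p=shoot(ctrl,"scene","s3.pkl");q=shoot(ctrl,"side","d3.pkl")
    a=cv2.resize(p["frame"][150:240,245:325],None,fx=5,fy=5,interpolation=cv2.INTER_CUBIC)
    b=cv2.resize(q["frame"][100:190,225:305],None,fx=5,fy=5,interpolation=cv2.INTER_CUBIC)
    cv2.imwrite(sys.argv[1],np.hstack([a,b]))
E
python3 eye.py pics/g.png
```

```text
18.45 [ 477.9 -237.6  307.3] [-0.9  0.2 -1.3] [ 0.027 -0.012 -1.   ] yaw 0.074
finger [ 638.4 -207.6  304.5] to eye (tool mm) [ 0.6 -2.2 35.8]
```

View pics/g.png

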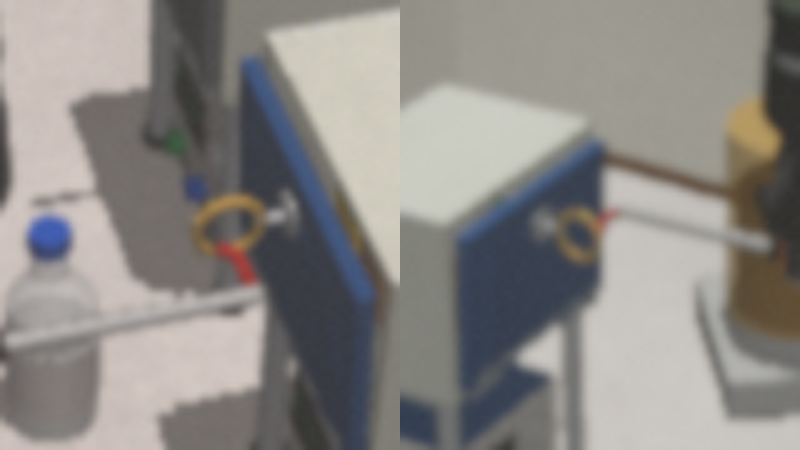

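Picture: the red finger's line points into the middle of the ring in both views, eye at (228,224) in the left crop and (579,235) in the right. I'll insert it.

Call:
{"op": "play_rows", "data": {"deltas": [[0,0,0.007,0,-1],[0,0,0.008,0,-1],[0,0,0.008,0,-1],[0,0,0.008,0,-1],[0,0,0.006,0,-1],[0,0,0,0,-1]]}}

```text
clock: 19.05
eef_pos: [470.5, -197.9, 307.1]
ee_rot: [-2.11, 1.544, -0.468]
ft_force: [0.5, -0.5, -1.1]
width: 16.1
```

```bash
python3 eye.py pics/h.png
python3 - <<'E'
import cv2,numpy as np
a=cv2.imread("pics/h.png");cv2.imwrite("pics/h2.png",np.hstack([a[150:350,120:320],a[150:350,500:700]]))
E
```

```text
19.05 [ 470.5 -197.9  307.1] [ 0.5 -0.5 -1.1] [ 0.024 -0.012 -1.   ] yaw 0.071
finger [ 631.2 -168.5  304.3] to eye (tool mm) [ 1.  -6.6 -3.8]
```

View pics/h2.png

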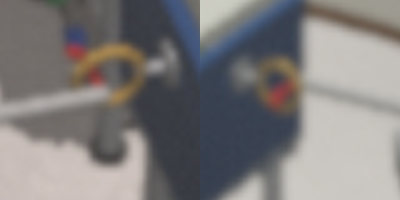

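Red finger shows through the ring in both crops, so it's engaged. To avoid free play (and a drop past 0.3 rad), I'll brace the finger against the ring's far side from the hinge. First a gentle upward test to find contact.

Call:
{"op": "play_rows", "data": {"deltas": [[-0.003,0,0,0,-1],[-0.003,0,0,0,-1],[-0.002,0,0,0,-1],[0,0,0,0,-1]]}}

```text
clock: 19.48
eef_pos: [470.9, -199.9, 316.2]
ee_rot: [-2.151, 1.542, -0.512]
ft_force: [-0.1, -0.4, -1.8]
width: 16.4
```

Call:
{"op": "play_rows", "data": {"deltas": [[-0.0015,0,0,0,-1],[-0.0015,0,0,0,-1]]}}

```text
clock: 19.65
eef_pos: [470.7, -200.0, 318.9]
ee_rot: [-2.148, 1.544, -0.508]
ft_force: [2.6, -0.5, -6.7]
width: 16.1
```

```bash
python3 eye.py
```

```text
19.65 [ 470.7 -200.   318.9] [ 2.6 -0.5 -6.7] [ 0.024 -0.013 -1.   ] yaw 0.069
finger [ 631.4 -170.9  316.1] to eye (tool mm) [12.7 -6.2 -1.1]
```

Contact force direction (outward 2.6 N, down 5 N) matches the radial direction of the hinge model, so the geometry is confirmed. Now to plan the arc.

```bash
cat > arc.py <<'E'
from h import *
from station import ctrl
import sys
# arc.py Cx Cz Rad dphi n [pre]
Cx,Cz,Rad,dphi=map(float,sys.argv[1:5]);n=int(sys.argv[5])
s=ctrl.sense();p=s["eef_pos"];R0=R.from_euler("xyz",s["ee_rot"]).as_matrix()
o,u=Cx-p[0],p[2]-Cz;phi=np.arctan2(o,u);r=np.hypot(o,u)
f=s["ft_force"]-np.array([-.2,-.3,-1.4])
print("clk",round(s["clock"],2),"phi",round(phi,3),"theta~",round(phi-.372,3),"r",round(r,1),"y",round(p[1],1),"Frad",round(f[0]*np.sin(phi)-f[2]*np.cos(phi),1),"Ftan",round(f[0]*np.cos(phi)+f[2]*np.sin(phi),1),"Fy",round(f[1],1),"tilt",R0[:2,0].round(3))
prev=np.array([o,u])
for i in range(1,n+1):
    ph=phi+dphi*i;rr=Rad if i>1 else r+np.clip(Rad-r,-1.5,1.5)
    if i>1: rr=Rad
    q=rr*np.array([np.sin(ph),np.cos(ph)]);d=q-prev;prev=q
    print([*np.round(R0.T@np.array([-d[0],-.06*d[0],d[1]])/1000,4).tolist()],end=" ")
print()
E
python3 arc.py 521.3 204.4 125 0.025 8
```

```text
clk 19.65 phi 0.416 theta~ 0.044 r 125.2 y -200.0 Frad 6.0 Ftan 0.4 Fy -0.2 tilt [ 0.024 -0.013]
[0.0014, 0.0028, 0.0] [0.0013, 0.0028, 0.0] [0.0014, 0.0028, 0.0] [0.0014, 0.0028, 0.0] [0.0015, 0.0027, 0.0] [0.0016, 0.0027, 0.0] [0.0016, 0.0027, 0.0] [0.0017, 0.0026, 0.0]
```

Call:
{"op": "play_rows", "data": {"deltas": [[0.0014,0.0028,0,0,-1],[0.0014,0.0028,0,0,-1],[0.0014,0.0028,0,0,-1],[0.0014,0.0028,0,0,-1],[0.0015,0.0027,0,0,-1],[0.0016,0.0027,0,0,-1]]}}

```text
clock: 20.15
eef_pos: [453.3, -201.3, 308.0]
ee_rot: [-2.115, 1.545, -0.475]
ft_force: [2.4, 0.1, -4.0]
width: 16.1
```

```bash
python3 arc.py 521.3 204.4 125 0.025 10
```

```text
clk 20.15 phi 0.581 theta~ 0.209 r 123.9 y -201.3 Frad 3.6 Ftan 0.7 Fy 0.4 tilt [ 0.023 -0.012]
[0.0008, 0.0032, 0.0] [0.0018, 0.0026, 0.0] [0.0018, 0.0025, 0.0] [0.0019, 0.0025, 0.0] [0.0019, 0.0025, 0.0] [0.002, 0.0024, 0.0] [0.0021, 0.0024, 0.0] [0.0021, 0.0023, 0.0] [0.0022, 0.0022, 0.0] [0.0022, 0.0022, 0.0]
```

Call:
{"op": "play_rows", "data": {"deltas": [[0.0012,0.0028,0,0,-1],[0.0016,0.0026,0,0,-1],[0.0017,0.0026,0,0,-1],[0.0018,0.0025,0,0,-1],[0.0018,0.0025,0,0,-1],[0.0019,0.0025,0,0,-1]]}}

```text
clock: 20.65
eef_pos: [436.8, -202.2, 295.7]
ee_rot: [-2.067, 1.544, -0.427]
ft_force: [5.4, -0.1, -7.4]
width: 16.1
```

```bash
python3 arc.py 521.3 204.4 125 0.025 8
```

```text
clk 20.65 phi 0.747 theta~ 0.375 r 124.4 y -202.2 Frad 8.2 Ftan 0.0 Fy 0.2 tilt [ 0.024 -0.011]
[0.0016, 0.0027, 0.0] [0.0022, 0.0023, 0.0] [0.0022, 0.0022, 0.0] [0.0023, 0.0022, 0.0] [0.0023, 0.0021, 0.0] [0.0024, 0.002, 0.0] [0.0024, 0.002, 0.0] [0.0025, 0.0019, 0.0]
```

Call:
{"op": "play_rows", "data": {"deltas": [[0.0026,0.0017,0,0,-1],[0.0022,0.0022,0,0,-1],[0.0022,0.0022,0,0,-1],[0.0023,0.0021,0,0,-1],[0.0023,0.0021,0,0,-1],[0.0024,0.002,0,0,-1]]}}

```text
clock: 21.15
eef_pos: [424.3, -203.2, 280.4]
ee_rot: [-2.026, 1.542, -0.385]
ft_force: [4.8, 1.1, -6.1]
width: 16.1
```

```bash
python3 arc.py 521.3 204.4 123.5 0.025 8
```

```text
clk 21.15 phi 0.906 theta~ 0.534 r 123.2 y -203.2 Frad 6.9 Ftan -0.6 Fy 1.4 tilt [ 0.026 -0.011]
[0.0022, 0.0021, 0.0] [0.0025, 0.0019, 0.0] [0.0025, 0.0018, 0.0] [0.0025, 0.0018, 0.0] [0.0026, 0.0017, 0.0] [0.0026, 0.0016, 0.0] [0.0027, 0.0016, 0.0] [0.0027, 0.0015, 0.0]
```

Call:
{"op": "play_rows", "data": {"deltas": [[0.0026,0.0016,0,0,-1],[0.0025,0.0019,0,0,-1],[0.0025,0.0018,0,0,-1],[0.0025,0.0018,0,0,-1],[0.0026,0.0017,0,0,-1],[0.0026,0.0016,0,0,-1],[0.0027,0.0015,0,0,-1]]}}

```text
clock: 21.73
eef_pos: [412.8, -204.2, 260.9]
ee_rot: [-1.978, 1.539, -0.337]
ft_force: [4.5, 1.3, -4.6]
width: 16.5
```

```bash
python3 arc.py 521.3 204.4 122.5 0.025 8
```

```text
clk 21.73 phi 1.09 theta~ 0.718 r 122.3 y -204.2 Frad 5.6 Ftan -0.7 Fy 1.6 tilt [ 0.03 -0.01]
[0.0026, 0.0016, 0.0] [0.0027, 0.0014, 0.0] [0.0028, 0.0013, 0.0] [0.0028, 0.0013, 0.0] [0.0028, 0.0012, 0.0] [0.0029, 0.0011, 0.0] [0.0029, 0.001, 0.0] [0.0029, 0.001, 0.0]
```

Call:
{"op": "play_rows", "data": {"deltas": [[0.0027,0.0014,0,0,-1],[0.0027,0.0014,0,0,-1],[0.0028,0.0013,0,0,-1],[0.0028,0.0012,0,0,-1],[0.0028,0.0012,0,0,-1],[0.0029,0.001,0,0,-1],[0.0029,0.001,0,0,-1],[0.0029,0.0009,0,0,-1]]}}

```text
clock: 22.4
eef_pos: [403.9, -205.1, 236.4]
ee_rot: [-1.95, 1.537, -0.308]
ft_force: [4.8, 1.3, -3.1]
width: 16.3
```

```bash
python3 arc.py 521.3 204.4 122 0.025 8
```

```text
clk 22.4 phi 1.304 theta~ 0.932 r 121.7 y -205.1 Frad 5.3 Ftan -0.4 Fy 1.6 tilt [ 0.032 -0.01 ]
[0.0028, 0.0011, 0.0] [0.0029, 0.0008, 0.0] [0.003, 0.0007, 0.0] [0.003, 0.0006, 0.0] [0.003, 0.0006, 0.0] [0.003, 0.0005, 0.0] [0.003, 0.0004, 0.0] [0.003, 0.0003, 0.0]
```

Call:
{"op": "play_rows", "data": {"deltas": [[0.0029,0.0007,0,0,-1],[0.0029,0.0008,0,0,-1],[0.003,0.0006,0,0,-1],[0.003,0.0005,0,0,-1],[0.003,0.0005,0,0,-1],[0.003,0.0004,0,0,-1],[0.003,0.0003,0,0,-1],[0.003,0.0003,0,0,-1]]}}

```text
clock: 23.07
eef_pos: [399.3, -206.1, 210.1]
ee_rot: [-1.996, 1.538, -0.354]
ft_force: [3.8, 1.1, -2.6]
width: 16.2
```

```bash
python3 arc.py 521.3 204.4 121 0.025 10
```

```text
clk 23.07 phi 1.524 theta~ 1.152 r 122.1 y -206.1 Frad 4.1 Ftan -1.0 Fy 1.4 tilt [ 0.03  -0.011]
[0.0031, -0.0009, 0.0] [0.003, 0.0001, 0.0] [0.003, 0.0, 0.0] [0.003, -0.0, 0.0] [0.003, -0.0001, 0.0] [0.003, -0.0002, 0.0] [0.003, -0.0003, 0.0] [0.003, -0.0003, 0.0] [0.003, -0.0004, 0.0] [0.003, -0.0005, 0.0]
```

Call:
{"op": "play_rows", "data": {"deltas": [[0.003,0.0001,0,0,-1],[0.003,0.0001,0,0,-1],[0.003,0,0,0,-1],[0.003,0,0,0,-1],[0.003,-0.0001,0,0,-1],[0.003,-0.0002,0,0,-1],[0.003,-0.0003,0,0,-1],[0.003,-0.0003,0,0,-1]]}}

```text
clock: 23.73
eef_pos: [400.6, -206.2, 183.6]
ee_rot: [-1.994, 1.539, -0.353]
ft_force: [2.2, 2.3, -2.4]
width: 16.3
```

```bash
python3 arc.py 521.3 204.4 122 0.02 10
```

```text
clk 23.73 phi 1.741 theta~ 1.369 r 122.5 y -206.2 Frad 2.2 Ftan -1.4 Fy 2.6 tilt [ 0.03  -0.011]
[0.0023, -0.0009, 0.0] [0.0024, -0.0004, 0.0] [0.0024, -0.0005, 0.0] [0.0024, -0.0005, 0.0] [0.0024, -0.0006, 0.0] [0.0024, -0.0006, 0.0] [0.0024, -0.0007, 0.0] [0.0023, -0.0007, 0.0] [0.0023, -0.0007, 0.0] [0.0023, -0.0008, 0.0]
```

Call:
{"op": "play_rows", "data": {"deltas": [[0.0024,-0.0002,0,0,-1],[0.0024,-0.0003,0,0,-1],[0.0024,-0.0004,0,0,-1],[0.0024,-0.0004,0,0,-1],[0.0024,-0.0005,0,0,-1],[0.0024,-0.0006,0,0,-1],[0.0024,-0.0006,0,0,-1],[0.0024,-0.0007,0,0,-1]]}}

```text
clock: 24.4
eef_pos: [405.8, -206.4, 162.7]
ee_rot: [-1.994, 1.538, -0.353]
ft_force: [3.7, 1.5, -2.3]
width: 16.4
```

```bash
python3 arc.py 521.3 204.4 122 0.02 6
```

```text
clk 24.4 phi 1.917 theta~ 1.545 r 122.8 y -206.4 Frad 3.4 Ftan -2.2 Fy 1.8 tilt [ 0.031 -0.011]
[0.0021, -0.0015, 0.0] [0.0023, -0.0008, 0.0] [0.0023, -0.0009, 0.0] [0.0023, -0.0009, 0.0] [0.0022, -0.001, 0.0] [0.0022, -0.001, 0.0]
```

Call:
{"op": "play_rows", "data": {"deltas": [[0.0023,-0.0007,0,0,-1],[0.0023,-0.0008,0,0,-1],[0.0023,-0.0009,0,0,-1],[0.0023,-0.001,0,0,-1],[0,0,0,0,-1]]}}

```text
clock: 24.82
eef_pos: [410.2, -207.5, 153.1]
ee_rot: [-2.056, 1.536, -0.416]
ft_force: [3.2, -0.0, 0.9]
width: 16.6
```

```bash
python3 arc.py 521.3 204.4 122 0.02 4
```

```text
clk 24.82 phi 2.003 theta~ 1.631 r 122.3 y -207.5 Frad 4.0 Ftan 0.6 Fy 0.3 tilt [ 0.032 -0.014]
[0.0021, -0.0013, 0.0] [0.0022, -0.001, 0.0] [0.0022, -0.0011, 0.0] [0.0022, -0.0011, 0.0]
```

Call:
{"op": "play_rows", "data": {"deltas": [[-0.001,-0.003,0,0,-1],[-0.001,-0.003,0,0,-1],[-0.0005,-0.003,0,0,-1],[0,0,0,0,-1]]}}

```text
clock: 25.15
eef_pos: [418.3, -206.9, 155.5]
ee_rot: [-2.132, 1.54, -0.493]
ft_force: [0.3, -0.0, -1.3]
width: 16.2
```

```bash
python3 arc.py 521.3 204.4 122 0.02 1;python3 - <<'E'
from h import *
from station import ctrl
p=shoot(ctrl,"scene","s4.pkl");q=shoot(ctrl,"side","d4.pkl")
a=cv2.resize(p["frame"][160:260,235:335],None,fx=4,fy=4,interpolation=cv2.INTER_CUBIC)
b=cv2.resize(q["frame"][110:210,225:325],None,fx=4,fy=4,interpolation=cv2.INTER_CUBIC)
cv2.imwrite("pics/i.png",np.hstack([a,b]))
E
```

```text
clk 25.15 phi 2.014 theta~ 1.642 r 114.0 y -206.9 Frad 0.5 Ftan -0.1 Fy 0.3 tilt [ 0.027 -0.015]
[0.0027, 0.0004, 0.0]
```

View pics/i.png

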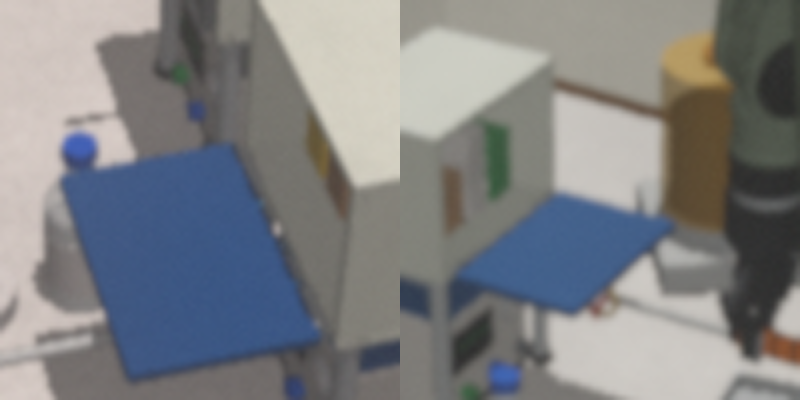

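Picture: the blue flap lies level and open, with the finger in the ring beneath it at (602,303) in the right crop. Contact force is about zero. Unhooking sideways.

Call:
{"op": "play_rows", "data": {"deltas": [[0,-0.003,0,0,-1],[0,0,-0.004,0,-1],[0,0,-0.005,0,-1],[0,0,-0.006,0,-1],[0,0,-0.006,0,-1],[0,0,-0.006,0,-1]]}}

```text
clock: 25.75
eef_pos: [422.2, -234.8, 155.5]
ee_rot: [-2.146, 1.542, -0.506]
ft_force: [-0.1, 0.0, -1.4]
width: 16.2
```

```bash
python3 st.py
```

```text
25.75 [ 422.2 -234.8  155.5] [-0.663  0.276 -0.531  0.735  0.005 -0.732] -0.13 [-0.1  0.  -1.4] 16.2
[[0.025, -0.997, -0.069], [-0.014, -0.069, 0.997], [-1.0, -0.024, -0.016]]
```

Call:
{"op": "play_rows", "data": {"deltas": [[0,0,-0.008,0,-1],[0,0,-0.012,0,-1],[0,0,-0.012,0,-1],[0,0,-0.004,0,-1],[0,0,0,0,-1],[0,0.01,0,0,-1],[0,0.02,0,0,-1],[0,0.02,0,0,-1],[0,0.015,0,0,-1],[-0.01,0,0,0,-1],[-0.025,0,0,0,-1],[-0.025,0,0,0,-1],[-0.025,0,0,0,-1],[-0.025,0,0,0,-1],[-0.025,0,0,0,-1],[-0.015,0,0,0,-1],[0,0,0,0,-1]]}}

```text
clock: 27.17
eef_pos: [342.7, -272.8, 306.8]
ee_rot: [-1.952, 1.555, -0.314]
ft_force: [-0.3, -0.3, -2.0]
width: 16.1
```

```bash
python3 st.py; python3 -c "
from h import *
from station import ctrl
print(tgt(ctrl.sense(),(390,280),250,(.0645,.998)))"
```

```text
27.1667 [ 342.7 -272.8  306.8] [-0.847  0.07  -0.37   1.118  0.008 -0.914] -0.01 [-0.3 -0.3 -2. ] 16.1
[[0.015, -0.998, -0.067], [-0.005, -0.067, 0.998], [-1.0, -0.015, -0.006]]
(array([ 0.0548, -0.0835,  0.5487]), np.float64(0.1317))
```

Call:
{"op": "play_rows", "data": {"deltas": [[0,0,0.01,0.044,-1],[0,0,0.02,0.044,-1],[0,0,0.03,0.044,-1],[0.002,-0.001,0.036,0,-1],[0.002,-0.001,0.036,0,-1],[0.002,-0.001,0.036,0,-1],[0.002,-0.001,0.036,0,-1],[0.002,-0.001,0.036,0,-1],[0.002,-0.001,0.036,0,-1],[0.002,-0.001,0.036,0,-1],[0.002,-0.001,0.036,0,-1],[0.002,-0.001,0.036,0,-1],[0.002,-0.001,0.036,0,-1],[0.002,-0.001,0.036,0,-1],[0.002,-0.001,0.036,0,-1],[0,0,0.036,0,-1],[0,0,0.02,0,-1],[0,0,0,0,-1]]}}

```text
clock: 28.67
eef_pos: [374.7, 295.7, 257.4]
ee_rot: [3.001, 1.562, -1.786]
ft_force: [-0.7, -0.9, -1.0]
width: 16.3
```

```bash
python3 st.py; python3 -c "
from h import *
from station import ctrl
print(tgt(ctrl.sense(),(418.6,274.9),150,(.0645,.998)))"
```

```text
28.6667 [374.7 295.7 257.4] [ 0.517  0.192 -0.355  1.03  -0.007  0.593] -0.01 [-0.7 -0.9 -1. ] 16.3
[[-0.002, -0.997, 0.075], [-0.009, 0.075, 0.997], [-1.0, 0.001, -0.009]]
(array([ 0.1075, -0.0455, -0.0164]), np.float64(-0.0108))
```

Call:
{"op": "play_rows", "data": {"deltas": [[0.006,-0.006,-0.002,-0.01,-1],[0.014,-0.009,-0.003,0,-1],[0.02,-0.009,-0.003,0,-1],[0.02,-0.009,-0.003,0,-1],[0.02,-0.007,-0.002,0,-1],[0.016,0,0,0,-1],[0,0,0,0,-1]]}}

```text
clock: 29.25
eef_pos: [411.3, 270.1, 150.7]
ee_rot: [2.76, 1.553, -2.014]
ft_force: [-0.3, -0.0, -2.3]
width: 16.4
```

```bash
python3 st.py
python3 - <<'E'
from h import *
from station import ctrl
print(tgt(ctrl.sense(),(418.6,274.9),62.8,(.0645,.998)))
p=shoot(ctrl,"scene","s5.pkl");q=shoot(ctrl,"side","d5.pkl");w=shoot(ctrl,"wrist","w5.pkl")
a=cv2.resize(p["frame"][120:200,155:265],None,fx=3.6,fy=3.6,interpolation=cv2.INTER_CUBIC)
b=cv2.resize(q["frame"][230:320,175:285],None,fx=3.6,fy=3.6,interpolation=cv2.INTER_CUBIC)
k=np.vstack([a,b]);h=k.shape[0]
ww=w["frame"][0:384,190:340];ww=cv2.resize(ww,None,fx=h/384,fy=h/384)
k=np.hstack([k,ww]);k=k[:600,:800];cv2.imwrite("pics/j.png",k);print(a.shape,b.shape,ww.shape,k.shape,h/384)
E
```

```text
29.25 [411.3 270.1 150.7] [ 0.437  0.326 -0.472  0.786 -0.011  0.5  ] -0.02 [-0.3 -0.  -2.3] 16.4
[[-0.007, -0.998, 0.062], [-0.016, 0.062, 0.998], [-1.0, 0.006, -0.016]]
(array([ 0.0878, -0.0076,  0.0067]), np.float64(0.0023))
(288, 396, 3) (324, 396, 3) (612, 239, 3) (600, 635, 3) 1.59375
```

View pics/j.png

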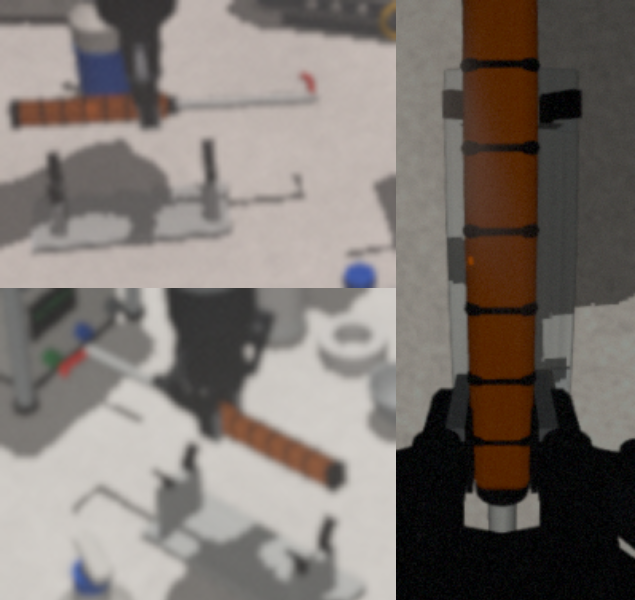

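Run:
```python
from h import *
from station import ctrl
S=pickle.load(open("s5.pkl","rb"));D=pickle.load(open("d5.pkl","rb"))
X={}
for n,a,b in [("rear",(158.9,151.7),(269.4,281.4)),("corner",(242.5,147.5),(198.6,247.2)),("tip",(239.7,140.8),(192.5,252.2))]:
    X[n],r=tri([(S,a),(D,b)]);print(n,X[n].round(1),r)
    print(proj(S,X[n]),)
d=X["corner"]-X["rear"];print("yaw",np.arctan2(d[1],d[0]),"pitch up",d[2]/290, np.linalg.norm(d))
# model fit incl. pitch, home vs now
def fit(op,x0):
    def W(v,x,y):
        c,s=np.cos(v[2]),np.sin(v[2]);return np.array([v[0]+c*x-s*y,v[1]+s*x+c*y,v[3]+v[4]*x])
    Q={"r":(-90,0),"c":(200,0),"t":(195,39)}
    g=least_squares(lambda v:np.ravel([proj(p,W(v,*Q[k]))-u for p,k,u in op]),x0);return g.x.round(3),g.fun.round(1)
S0=pickle.load(open("scene0.pkl","rb"));D0=pickle.load(open("side0.pkl","rb"))
print("home",fit([(S0,"r",(165,170.5)),(S0,"c",(244.5,164.7)),(S0,"t",(242.5,157.8)),(D0,"r",(264.5,303.3)),(D0,"c",(198.8,267.5)),(D0,"t",(192.5,272))],[381,276,-.06,60,0]))
print("now ",fit([(S,"r",(158.9,151.7)),(S,"c",(242.5,147.5)),(S,"t",(239.7,140.8)),(D,"r",(269.4,281.4)),(D,"c",(198.6,247.2)),(D,"t",(192.5,252.2))],[374,272,-.06,148,0]))
```

```text
rear [285.6 274.9 151.3] [0.6 0.6]
[158.76108541 151.78721319]
corner [575.5 260.6 137. ] [1.3 1.3]
[242.78047968 147.25000783]
tip [570.9 294.8 141.3] [1. 1.]
[239.91180649 140.60914687]
yaw -0.04914918430954453 pitch up -0.049242515287469965 290.6760052359793
home (array([ 3.83081e+02,  2.76700e+02, -7.00000e-02,  5.94240e+01,
       -2.60000e-02]), array([-0.2, -0.7,  0.9, -0. ,  0.5,  0.2,  1.4,  0.7,  0.3, -1.2, -0.9,
        1. ]))
now  (array([ 3.75163e+02,  2.69611e+02, -5.70000e-02,  1.47501e+02,
       -4.20000e-02]), array([-0.2,  0.1,  0.2, -0.3,  0.4, -0.2, -0.1, -0.1,  1. , -0.6, -0.5,
        1. ]))
```

Crop: the pole hangs above the rest, parallel to it, tip about 0.02 rad low. Wrist view shows it centred over the base, forks on both sides at (455,105)/(560,105). I'll align, then lower.

Call:
{"op": "play_rows", "data": {"deltas": [[0.006,-0.004,0.003,0,-1],[0.012,-0.003,0.003,0,-1],[0.014,-0.001,0.001,0,-1],[0.012,0,0,0,-1],[0.006,0,0,0,-1],[0,0,0,0,-1]]}}

```text
clock: 29.9
eef_pos: [427.6, 281.0, 105.9]
ee_rot: [-2.135, 1.559, -0.625]
ft_force: [-0.4, -0.8, -1.4]
width: 16.5
```

```bash
python3 st.py; python3 -c "
from h import *
from station import ctrl
print(tgt(ctrl.sense(),(418.6,275.3),62.8,(.0645,.998)))
p=shoot(ctrl,'wrist','w6.pkl');cv2.imwrite('pics/k.png',cv2.resize(p['frame'][0:300,180:345],None,fx=2,fy=2))"
```

```text
29.9 [427.6 281.  105.9] [ 0.443  0.402 -0.494  0.669 -0.011  0.503] -0.0 [-0.4 -0.8 -1.4] 16.5
[[0.01, -0.998, 0.06], [-0.007, 0.06, 0.998], [-1.0, -0.01, -0.006]]
(array([ 0.0431,  0.0091, -0.006 ]), np.float64(0.0042))
```

View pics/k.png

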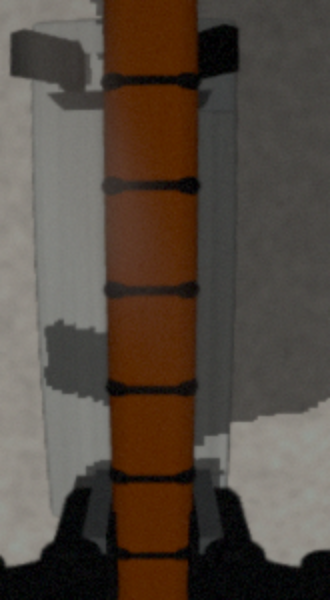

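Call:
{"op": "play_rows", "data": {"deltas": [[0,0.004,-0.003,0,-1],[0.004,0.003,-0.002,0,-1],[0.004,0,0,0,-1],[0,0,0,0,-1]]}}

```text
clock: 30.28
eef_pos: [420.8, 276.9, 99.4]
ee_rot: [-1.931, 1.557, -0.42]
ft_force: [0.4, -0.4, -1.3]
width: 15.9
```

```bash
python3 st.py; python3 -c "
from h import *
from station import ctrl
print(tgt(ctrl.sense(),(418.6,275.3),62.8,(.0645,.998)))"
```

```text
30.2833 [420.8 276.9  99.4] [ 0.441  0.397 -0.524  0.64  -0.011  0.501] 0.0 [ 0.4 -0.4 -1.3] 15.9
[[0.013, -0.998, 0.06], [-0.006, 0.059, 0.998], [-1.0, -0.013, -0.005]]
(array([ 0.0366,  0.0026, -0.0015]), np.float64(0.005))
```

Call:
{"op": "play_rows", "data": {"deltas": [[0.005,0.002,-0.001,0.004,-1],[0.006,0,0,0,-1],[0.005,0,0,0,-1],[0,0,0,0,-1]]}}

```text
clock: 30.62
eef_pos: [419.2, 276.0, 82.6]
ee_rot: [-1.835, 1.555, -0.329]
ft_force: [-0.2, -0.9, -1.9]
width: 16.4
```

```bash
python3 st.py; python3 -c "
from h import *
from station import ctrl
print(tgt(ctrl.sense(),(418.6,275.3),62.8,(.0645,.998)))"
```

```text
30.6167 [419.2 276.   82.6] [ 0.441  0.417 -0.548  0.595 -0.011  0.505] 0.0 [-0.2 -0.9 -1.9] 16.4
[[0.015, -0.998, 0.064], [-0.005, 0.064, 0.998], [-1.0, -0.015, -0.004]]
(array([ 0.0198,  0.0008, -0.0006]), np.float64(0.0006))
```

Call:
{"op": "play_rows", "data": {"deltas": [[0.004,0.0004,0,0,-1],[0.005,0,0,0,-1],[0.004,0,0,0,-1],[0.002,0,0,0,-1],[0,0,0,0,-1]]}}

```text
clock: 31.03
eef_pos: [419.0, 275.9, 65.3]
ee_rot: [-1.868, 1.556, -0.361]
ft_force: [-0.7, -0.6, -1.9]
width: 16.2
```

```bash
python3 st.py; python3 -c "
from h import *
from station import ctrl
print(tgt(ctrl.sense(),(418.6,275.3),62.8,(.0645,.998)))"
```

```text
31.0333 [419.  275.9  65.3] [ 0.441  0.444 -0.563  0.554 -0.011  0.505] 0.0 [-0.7 -0.6 -1.9] 16.2
[[0.014, -0.998, 0.064], [-0.005, 0.064, 0.998], [-1.0, -0.014, -0.004]]
(array([ 0.0025,  0.0004, -0.0006]), np.float64(0.0004))
```

Call:
{"op": "play_rows", "data": {"deltas": [[0.001,0,0,0,-1],[0.001,0,0,0,-1],[0,0,0,0,-1]], "force": 35}}

```text
clock: 31.28
eef_pos: [419.0, 275.9, 63.3]
ee_rot: [-1.879, 1.556, -0.372]
ft_force: [-1.5, -0.2, 1.3]
width: 16.4
```

Call:
{"op": "play_rows", "data": {"deltas": [[0.001,0,0,0,-1],[0,0,0,0,-1]]}}

```text
clock: 31.45
eef_pos: [419.0, 275.9, 63.3]
ee_rot: [-1.865, 1.556, -0.359]
ft_force: [-1.2, -1.3, 0.5]
width: 16.4
```

```bash
python3 st.py
python3 - <<'E'
from h import *
from station import ctrl
p=shoot(ctrl,"scene","s7.pkl");q=shoot(ctrl,"side","d7.pkl")
a=cv2.resize(p["frame"][140:195,155:255],None,fx=4,fy=4,interpolation=cv2.INTER_CUBIC)
b=cv2.resize(q["frame"][255:325,185:285],None,fx=4,fy=4,interpolation=cv2.INTER_CUBIC)
cv2.imwrite("pics/l.png",np.vstack([a,b]))
E
```

```text
31.45 [419.  275.9  63.3] [ 0.441  0.447 -0.565  0.549 -0.011  0.505] -0.0 [-1.2 -1.3  0.5] 16.4
[[0.014, -0.998, 0.064], [-0.005, 0.064, 0.998], [-1.0, -0.015, -0.004]]
```

Call:
{"op": "play_rows", "data": {"deltas": [[0.001,0,0,0,-1],[0.0015,0,0,0,-1],[0.0015,0,0,0,-1],[0,0,0,0,-1]], "force": 20}}

```text
clock: 31.88
eef_pos: [419.1, 276.0, 63.1]
ee_rot: [-1.809, 1.553, -0.302]
ft_force: [-0.6, -0.2, -0.3]
width: 16.3
```

```bash
python3 st.py
python3 - <<'E'
from h import *
S=pickle.load(open("s7.pkl","rb"));D=pickle.load(open("d7.pkl","rb"));S0=pickle.load(open("scene0.pkl","rb"));D0=pickle.load(open("side0.pkl","rb"))
# pole pixels: compare home and now: orange & red centroids
def cen(p,box,kind):
    x,y,w,h=box;f=p["frame"][y:y+h,x:x+w].astype(int);b,g,r=f[...,0],f[...,1],f[...,2]
    m=(r>130)&(r-b>60)&((g<70) if kind=="red" else (g>=70)&(r-g>40)) if kind!="red" else (r>110)&(r-g>60)&(abs(g-b)<35)
    ys,xs=np.nonzero(m);return len(xs),(xs.mean()+x).round(2) if len(xs) else 0,(ys.mean()+y).round(2) if len(xs) else 0,(xs.min()+x,xs.max()+x,ys.min()+y,ys.max()+y) if len(xs) else 0
for k in("red","orange"):
    print(k,"scene",cen(S0,(155,142,100,40),k),cen(S,(155,142,100,40),k));print(k,"side",cen(D0,(185,258,100,55),k),cen(D,(185,258,100,55),k))
E
```

```text
31.8833 [419.1 276.   63.1] [ 0.442  0.446 -0.567  0.545 -0.012  0.506] -0.0 [-0.6 -0.2 -0.3] 16.3
[[0.017, -0.998, 0.064], [-0.005, 0.064, 0.998], [-1.0, -0.017, -0.004]]
red scene (41, np.float64(187.71), np.float64(166.95), (np.int64(166), np.int64(243), np.int64(158), np.int64(170))) (0, 0, 0, 0)
red side (1, np.float64(263.0), np.float64(299.0), (np.int64(263), np.int64(263), np.int64(299), np.int64(299))) (1, np.float64(192.0), np.float64(271.0), (np.int64(192), np.int64(192), np.int64(271), np.int64(271)))
orange scene (205, np.float64(186.9), np.float64(167.58), (np.int64(166), np.int64(243), np.int64(158), np.int64(172))) (1, np.float64(243.0), np.float64(159.0), (np.int64(243), np.int64(243), np.int64(159), np.int64(159)))
orange side (210, np.float64(246.26), np.float64(292.52), (np.int64(192), np.int64(265), np.int64(270), np.int64(304))) (48, np.float64(244.96), np.float64(293.98), (np.int64(192), np.int64(261), np.int64(270), np.int64(302)))
```

It's supported (the pole weight is off the wrist) and within 1 mm of the home pose. Open slowly, then rise.

Call:
{"op": "play_rows", "data": {"deltas": [[0,0,0,0,-0.55],[0,0,0,0,-0.45],[0,0,0,0,-0.3],[0,0,0,0,0],[0,0,0,0,0.5],[0,0,0,0,0.5],[0,0,0,0,0.5]]}}

```text
clock: 32.47
eef_pos: [420.6, 276.7, 63.1]
ee_rot: [-1.692, 1.551, -0.185]
ft_force: [-0.5, -0.2, 0.3]
width: 63.9
```

```bash
python3 st.py
```

```text
32.4667 [420.6 276.7  63.1] [ 0.442  0.447 -0.566  0.543 -0.011  0.506] 0.0 [-0.5 -0.2  0.3] 63.9
[[0.019, -0.998, 0.064], [-0.004, 0.064, 0.998], [-1.0, -0.019, -0.002]]
```

Call:
{"op": "play_rows", "data": {"deltas": [[-0.005,0,0,0,0.5],[-0.01,0,0,0,0.5],[-0.02,0,0,0,0.5],[-0.025,0,0,0,0.5],[-0.025,0,0,0,0.5],[-0.03,0,0,0,0.5],[-0.03,0,0,0,0.5],[-0.03,0,0,0,0.5],[-0.02,0,0,0,0.5],[0,0,0,0,0.5]]}}

```text
clock: 33.3
eef_pos: [414.3, 276.4, 272.6]
ee_rot: [-1.766, 1.553, -0.259]
ft_force: [0.9, 0.1, -0.2]
width: 64.0
```

```bash
python3 st.py
python3 - <<'E'
from h import *
from station import ctrl
def orange(p,box):
    x,y,w,h=box;hs=cv2.cvtColor(p["frame"],cv2.COLOR_BGR2HSV);m=cv2.inRange(hs,(0,110,60),(16,255,255))[y:y+h,x:x+w]
    ys,xs=np.nonzero(m);return len(xs),np.round([xs.mean()+x,ys.mean()+y],1),xs.min()+x,xs.max()+x,ys.min()+y,ys.max()+y
B={"scene":(155,142,100,40),"side":(185,258,100,55)}
for c in ("scene","side"):
    p=shoot(ctrl,c,c+"9.pkl");p0=pickle.load(open(c+"0.pkl","rb"))
    print(c,"home",orange(p0,B[c]),"now",orange(p,B[c]))
    for t in ("reach_hook","blue_flap","grey_flap","saline","gallipot","tape_roll","tray"):
        print(t,[(np.round(d["xyz"]).tolist(),round(d["p"],2)) for d in ctrl.find_in(p,t)[:1]])
w=shoot(ctrl,"wrist","w9.pkl");m=cv2.inRange(cv2.cvtColor(w["frame"],cv2.COLOR_BGR2HSV),(0,110,40),(16,255,255))
ys,xs=np.nonzero(m)
for a,b in((0,40),(90,110),(170,190),(290,330)):
    k=(ys>=a)&(ys<b)
    if k.any(): print("wrist rows",a,b,"x",xs[k].min(),xs[k].max(),"ymax",ys[k].max(),"world z60",onz(w,(xs[k].mean(),ys[k].mean()),68).round(1))
E
```

```text
33.3 [414.3 276.4 272.6] [ 0.446  0.206 -0.297  1.055 -0.011  0.511] 0.0 [ 0.9  0.1 -0.2] 64.0
[[0.017, -0.998, 0.064], [-0.004, 0.064, 0.998], [-1.0, -0.017, -0.003]]
scene home (226, array([185.7, 168.3]), np.int64(166), np.int64(205), np.int64(164), np.int64(172)) now (237, array([185.1, 168.2]), np.int64(166), np.int64(205), np.int64(164), np.int64(172))
reach_hook [([398.0, 273.0, 65.0], 0.68)]
blue_flap [([612.0, -187.0, 206.0], 0.63)]
grey_flap [([668.0, 126.0, 296.0], 0.69)]
saline [([556.0, -38.0, 72.0], 0.61)]
gallipot [([380.0, 50.0, 25.0], 0.66)]
tape_roll [([478.0, -28.0, 23.0], 0.86)]
tray [([367.0, -278.0, 4.0], 0.62)]
side home (244, array([247. , 293.8]), np.int64(229), np.int64(265), np.int64(282), np.int64(306)) now (239, array([246.7, 294.1]), np.int64(228), np.int64(265), np.int64(282), np.int64(306))
reach_hook [([389.0, 282.0, 64.0], 0.98)]
blue_flap [([602.0, -164.0, 206.0], 0.81)]
grey_flap [([669.0, 162.0, 278.0], 0.72)]
saline [([548.0, -0.0, 73.0], 0.84)]
gallipot [([382.0, 18.0, 29.0], 0.61)]
tape_roll [([469.0, -6.0, 23.0], 0.55)]
tray [([360.0, -278.0, 8.0], 0.81)]
wrist rows 90 110 x 250 265 ymax 109 world z60 [334.5 280.7  68. ]
wrist rows 170 190 x 251 266 ymax 189 world z60 [423.1 276.1  68. ]
wrist rows 290 330 x 262 283 ymax 291 world z60 [575.4 285.2  68. ]
```

```bash
python3 -c "
from station import ctrl
print(ctrl.hand_in())"
```

```text
the job is handed in; nothing more can be done
None
```

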